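# Take the depth of a milled channel with a sprung depth gauge

## Task

Take the depth gauge from its stand and feel lightly across the flat top of the clamped aluminium plate for the milled channel, hardly pushing the sprung probe in until it drops into the channel; then press the gauge down gently until its base sits flat across the channel, and hold it there for about a second so that the drag marker takes the reading. Put the gauge back upright on its stand as it stood, the marker still showing the depth, and leave the things around undisturbed.

Things in the scene. Friction and masses are not known exactly. Their poses are not given: they have to be found in the camera images.
- gauge: Depth gauge, loose, 0.27 kg. Steel base bar 22 (x) x 60 (y) x 8 mm; on it an aluminium grip block 24 (x) x 30 (y) mm from 8 to 64 mm height, knob up to 68. Origin: centre of the base's underside, z up, y along the bar. Grip the block across its y faces (30 mm), about 38 mm above the underside. Scale, pointer and marker stick out 4 mm from the -x face. Probe sticks out 20 mm below the underside.
- probe_tip (a point): Tip of the probe: steel rod 5 mm thick with a ball end, on the gauge's z axis, 20 mm below the underside when free. The point moves with the probe.
- probe (a joint): How far the probe is pushed into the gauge, m: 0 free, 0.020 level with the underside. Spring: 2 N plus 0.5 N per mm; springs back. While the tip is not in the channel, pushing it in more than 6 mm spoils the reading. Depth of the channel = 20 mm less this value with the base seated.
- marker (a joint): Drag marker, small black bar on the gauge's -x face, pushed up by the probe's pointer; it stays (friction 0.6 N) at the deepest push so far (within 1 mm). m, 0 at the start. Channel depth = 20 mm less this value.
- holder: Fixed clamp bed, steel 150 (x) x 140 (y) x 10 mm, two end bars 24 mm high at x = -55, +55 mm. Origin: centre of its underside. Holds an aluminium plate 100 x 100 mm, 24 thick (top at 34 mm height), which does not move under the gauge; polished, friction 0.25. Its one channel runs along the bed's x, 9 mm wide, 9 to 13 mm deep (unknown). Gauge on plate or bed: stay below 45 N.
- holder_top (a point): Point over the bed's centre at the height of the plate's flat top (34 mm above the desk); axes as the bed's. The plate sits off-centre by an unknown amount: the channel's centre line is parallel to x and lies anywhere from y = -14 to +14 mm.
- stand: Fixed grey plastic gauge stand: foot 60 (x) x 84 (y) x 8 mm, two blocks 50 x 26 mm, 32 mm high, with an open slot 28 mm wide along x between them; the gauge's bar lies across the slot (bar along the stand's y), the probe hangs free in it. Origin: centre of its underside.
- stand_top (a point): Middle of the slot at the height of the blocks' tops, 32 mm above the desk, where the origin of the gauge belongs; axes as the stand's.
- vial_3: Bystander: glass vial with white cap, 28 mm wide, 58 mm high, upright. Origin: centre of its underside. Must stay where it is.
- bottle_small: Bystander: white plastic bottle with red cap, 48 mm wide, 124 mm high, upright. Origin: centre of its underside. Must stay where it is.
- union_1: Bystander: small plastic hose fitting, 18x38x15 mm, lying. Origin: centre of its underside. Must stay where it is.
- cap_white: Bystander: white screw cap, 32 mm wide, 14 mm high. Origin: centre of its underside. Must stay where it is.

How it is judged:
On the way:
1. the probe is in the channel and the gauge's base is pressed flat on the plate, held for half a second (z of probe_tip in the frame of holder_top between -0.015 and -0.0075 m and x of probe_tip in the frame of holder_top between -0.045 and 0.045 m and y of probe_tip in the frame of holder_top between -0.018 and 0.018 m and z of gauge in the frame of holder_top between -0.002 and 0.0012 m and angle between gauge's own z axis and vertical below 0.03 rad), for 0.5 s.
At the end, for the whole second after the job is handed in: The gauge is released, at rest and upright (0.05 rad) on its stand, within 12 mm of the slot's middle and 2 mm of the blocks' tops, bar along the stand's y within 0.35 rad; probe free (pushed in under 1.5 mm), marker between 5.5 and 12.5 mm (value of joint marker between 0.0055 and 0.0125 m and value of joint probe below 0.0015 m and horizontal distance between gauge and stand_top below 0.012 m and z of gauge in the frame of stand_top between -0.002 and 0.002 m and angle between gauge's own z axis and vertical below 0.05 rad and angle between the y axis of gauge and the y axis of stand, either way round below 0.35 rad and linear speed of gauge below 0.01 m/s); the robot touches nothing.
It fails at once if the probe is pushed in more than 6 mm while its tip is not in the channel (reading spoiled) (value of joint probe above 0.006 m and (z of probe_tip in the frame of holder_top above -0.003 m or horizontal distance between probe_tip and holder_top above 0.05 m)).
It fails at once if the gauge is pressed on the plate or its bed with more than 45 N (contact force between gauge and holder above 45 N).
It fails at once if a bystander is moved more than 20 mm or tipped (distance of any of vial_3, bottle_small, union_1, cap_white from where it was at the start of the episode above 0.02 m or angle between any of vial_3, bottle_small, cap_white's own z axis and vertical above 0.3 rad).
It also fails if it takes over 53 s, if anything falls off the work surface, if the arm or the gripper's body presses on something with over 40 N, if the wrist force passes 120 N, or if a joint passes its speed limit or range.

## Robot

A 7-joint arm with a two-finger parallel gripper is mounted at the origin on a cart in front of the work surface, level with it; the furniture and walls round the work are solid. World frame = base frame: x ahead of the robot, y to its left, z up, the work surface at z = 0. Lengths are in m, angles in rad, forces in N, time in s.
With the tool pointing down it reaches from about 0.4 to 0.85 m from the base axis. Payload 10.4 kg.
Tool frame: the origin (TCP) lies at the centre of the arm's flange, where the gripper is bolted on; the fingertips stand 182 mm ahead of it and the grasp point (between the pads) lies 164 mm ahead of it (bot.tcp_to_tips is the distance from the TCP to the fingertips, in m); z points along the fingers, y is the line along which they close (so a half turn about z gives the same grasp; the last joint's range is limited). The gripper opens to 87 mm and grips with 3 to 60 N. Pads are 19 mm wide; open, the fingers measure 117 mm over their backs; the gripper's body (75 mm by 190 mm) begins 51 mm behind the grasp point.
Start: joints at [-1.207, 0.332, -0.065, 1.46, 0.022, 1.35, -0.088], TCP at [0.236, 0.579, 0.405] pointing down, gripper open.
Joint ranges: [-2.6, 2.6], [-0.5, 2.12], [-1.47, 1.34], [0.16, 2.42], [-1.27, 4.41], [0.06, 2.06], [-2.6, 2.6]. Speed limits (rad/s): [2.22, 2.22, 2.79, 2.79, 3.14, 3.14, 3.14].

## Interface

Orientations are given as a unit quaternion [x, y, z, w].
In Python, from bench import bot, vision gives the robot as it stands.
- The arm moves only by the tool apply_moves, never from a script. Its argument "rows" is a list of rows, each a list of 4 numbers: the shift along the tool's x, y, z in mm, then the turn about the tool's z in degrees. A call has 1 to 5 rows; each row is the pose to reach, as a shift and turn from the pose commanded when the call began, along the tool's axes at that moment; what a row does not reach only later rows make up. A row lasts 1/10 s, in which the tool goes at most 50 mm and 8.59 degrees, less where a joint would pass 70% of its speed; a pose out of reach is approached as far as the arm can. A call with a gripper value outside its range is refused whole. "hand" is the gripper's target within -1 to 1 (fully open at 1, half-way at 0, shut at -1), set as the call begins (left out, the last holds). The fingers move at their own pace and stop on an object; the grip force is fixed at half the most. Time passes only in rows, so rows that repeat a pose let the fingers close. It gives the time, the measured TCP pose, the force, the opening and the grip force at its end, in the units of the state.
- bot.state(): the state, without advancing time (a new reading comes with each control period).
- vision.read_camera(name): name is "scene" or "top" or "wrist"; returns the picture (384x512x3 uint8, blue, green, red); there is no depth.
- vision.get_calibration(name): a dict with "mtx" (3x3 intrinsics, pixels), "distortion" ([k1, k2, p1, p2, k3] as OpenCV has them; the pictures are not rectified), "R" (3x3) and "t" (3): a world point X has camera coordinates R X + t; the wrist camera has in their place "tool_from_camera" (4x4, takes a point from camera to tool coordinates, whose origin is the TCP and whose axes are the flange's). Camera axes: x right, y down, z forward; pixel columns grow to the right and rows downward; lengths in m; the calibration is good to about 2 mm. A picture is of the moment at which its call begins: read the wrist's pose just before it. get_calibration takes no time and is no camera call.
- bot.hand_in(): hands the job in; it is judged then, once.
The state is a dict: "time": time; "joint_pos": joint angles; "dq": joint speeds; "joint_torque": joint torques, N m; "ee_pos": TCP position; "tcp_rot": TCP orientation; "force": force on the tool from outside, world axes, zero at the start; "moment": the same for the moment, N m; "finger_gap": finger opening in m; "finger_force": force on a finger pad.
Only numpy, scipy, OpenCV 4.12 (cv2) and the standard library are available. Lean on these libraries where they do the work, as an engineer would, in place of code of your own. Each camera call takes 0.05 s, during which the arm holds its last target. There are 200 camera calls.

## Working session

There is one attempt and no reset: what is moved stays moved. The work goes in short steps, Python scripts to look and compute and a tool call to move; the robot and the scene stay as the last step left them, time stands still between calls to the robot, and variables do not carry over. Pictures are saved under pics/ and viewed, at most 10 in all, crops included, and the job is handed in when it is done.

Besides the shell and the picture viewer there is one more tool, called after "Request:" by a JSON object that holds its "api" and its "payload", one argument or row to a line. apply_moves: Moves the arm, as the interface text tells. Its arguments: {"type":"object","properties":{"rows":{"type":"array","items":{"type":"array","items":{"type":"number"}}},"hand":{"type":"number"}},"required":["rows"]}

```bash
mkdir -p pics; ls; python3 - <<'E'
from bench import bot, vision
import cv2,numpy as np
s=bot.state();print(s)
a=vision.read_camera("scene");b=vision.read_camera("top")
cv2.imwrite("pics/scene0.png",a);cv2.imwrite("pics/top0.png",b)
for n in("scene","top","wrist"):print(n,vision.get_calibration(n))
E
```

```text
pics
{'time': 0.0, 'joint_pos': array([-1.20655518,  0.3328998 , -0.06473273,  1.46096601,  0.02160128,
        1.3498821 , -0.08848157]), 'dq': array([-0.00081116,  0.00212706, -0.00175548, -0.00114488,  0.00019574,
        0.00034179, -0.0013694 ]), 'joint_torque': array([ 1.97544637e-04, -6.23238373e+01,  2.53222726e-02, -3.89924312e+01,
       -6.10962999e-02,  3.92877194e-02,  1.24546186e-04]), 'ee_pos': array([0.23571985, 0.57870487, 0.40392459]), 'tcp_rot': array([ 1.92181827e-01,  9.81359064e-01, -7.21130520e-04, -1.11712585e-04]), 'force': array([ 0.7711774 , -0.33569653, -0.68866554]), 'moment': array([-0.07605277, -0.01482417,  0.05199988]), 'finger_force': 0.0, 'finger_gap': 0.08700249806285662}
scene {'mtx': array([[442.98208307,   0.        , 261.43870669],
       [  0.        , 442.98208307, 191.78862939],
       [  0.        ,   0.        ,   1.        ]]), 'distortion': array([-0.04320529,  0.        ,  0.        ,  0.        ,  0.        ]), 'R': array([[ 0.5815434 , -0.81350156,  0.00474191],
       [-0.56721376, -0.40964561, -0.71446415],
       [ 0.5831602 ,  0.4
[... 483 characters left out ...]
492184e-03, -9.85809096e-01]]), 't': array([-0.0218375,  0.5946666,  1.5795505])}
wrist {'mtx': array([[302.76657424,   0.        , 250.78026869],
       [  0.        , 302.76657424, 191.50792255],
       [  0.        ,   0.        ,   1.        ]]), 'distortion': array([-0.06680937,  0.        ,  0.        ,  0.        ,  0.        ]), 'tool_from_camera': array([[ 4.68556430e-04, -9.70948021e-01, -2.39290036e-01,
         6.51979226e-02],
       [ 9.99999590e-01,  6.40433073e-04, -6.40523898e-04,
         6.78782833e-04],
       [ 7.75164665e-04, -2.39289638e-01,  9.70947923e-01,
         1.93641781e-02],
       [ 0.00000000e+00,  0.00000000e+00,  0.00000000e+00,
         1.00000000e+00]])}
```

View pics/scene0.png

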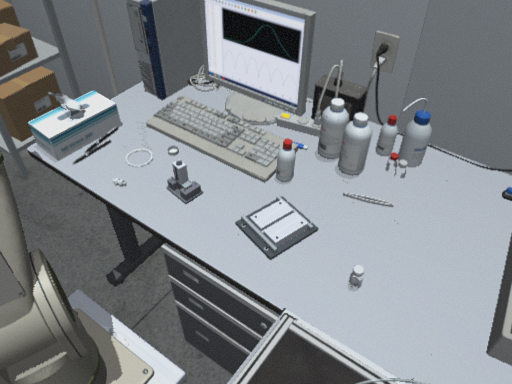

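View pics/top0.png

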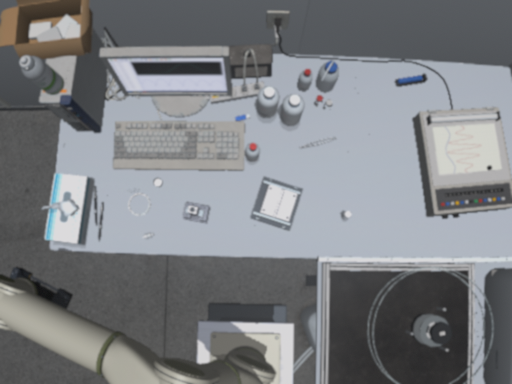

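The scene shows the gauge on its stand at (182,182) and the clamp bed at (277,225). In the top view they are at (196,212) and (277,203). I'll zoom in on both.

```bash
cat > h.py <<'E'
import cv2,numpy as np
from bench import bot,vision
from scipy.spatial.transform import Rotation as Ro
def cam(n,s=None):
    c=vision.get_calibration(n)
    if n=="wrist":
        s=s or bot.state();T=c["tool_from_camera"];Rt=Ro.from_quat(s["tcp_rot"]).as_matrix()
        R=Rt@T[:3,:3];o=Rt@T[:3,3]+s["ee_pos"]
    else: R=c["R"].T;o=-R@c["t"]
    return c["mtx"],c["distortion"],R,o
def ray(C,uv):
    p=cv2.undistortPoints(np.array(uv,float).reshape(-1,1,2),C[0],C[1])[:,0]
    return np.c_[p,np.ones(len(p))]@C[2].T
def plane(C,uv,z):
    d=ray(C,uv);return C[3]+d*((z-C[3][2])/d[:,2])[:,None]
def tri(Cs,uvs):
    A=0;b=0
    for C,uv in zip(Cs,uvs):
        d=ray(C,[uv])[0];d/=np.linalg.norm(d);P=np.eye(3)-np.outer(d,d);A=A+P;b=b+P@C[3]
    return np.linalg.solve(A,b)
E
python3 - <<'E'
from h import *
t=cam("top");s=cam("scene")
print(plane(t,[(196,212),(277,203),(253,150),(158,183),(148,235),(347,214)],0.03).round(3))
print(plane(s,[(182,182),(277,225),(285,160),(173,150),(119,182),(357,275)],0.03).round(3))
a=cv2.imread("pics/scene0.png");b=cv2.imread("pics/top0.png")
g=lambda i,x,y,w,h,f:cv2.resize(i[y:y+h,x:x+w],None,fx=f,fy=f,interpolation=cv2.INTER_CUBIC)
cv2.imwrite("pics/z0.png",np.vstack([g(b,175,170,133,66,6)[:300],g(a,155,145,170,116,4.7)[:,:798][:300]][:1]+[cv2.resize(g(a,155,150,170,116,4.7),(798,300*1))]) if 0 else np.vstack([g(b,175,176,133,50,6),g(a,155,150,199,72,4)[:, :][:288,:796] if 0 else cv2.resize(a[190:265,155:354],(798,300),interpolation=cv2.INTER_CUBIC)]))
E
```

```text
[[ 0.508  0.173  0.03 ]
 [ 0.545 -0.096  0.03 ]
 [ 0.725 -0.012  0.03 ]
 [ 0.603  0.306  0.03 ]
 [ 0.427  0.331  0.03 ]
 [ 0.513 -0.332  0.03 ]]
[[ 0.513  0.178  0.03 ]
 [ 0.535 -0.108  0.03 ]
 [ 0.746  0.008  0.03 ]
 [ 0.596  0.29   0.03 ]
 [ 0.416  0.312  0.03 ]
 [ 0.517 -0.329  0.03 ]]
```

View pics/z0.png

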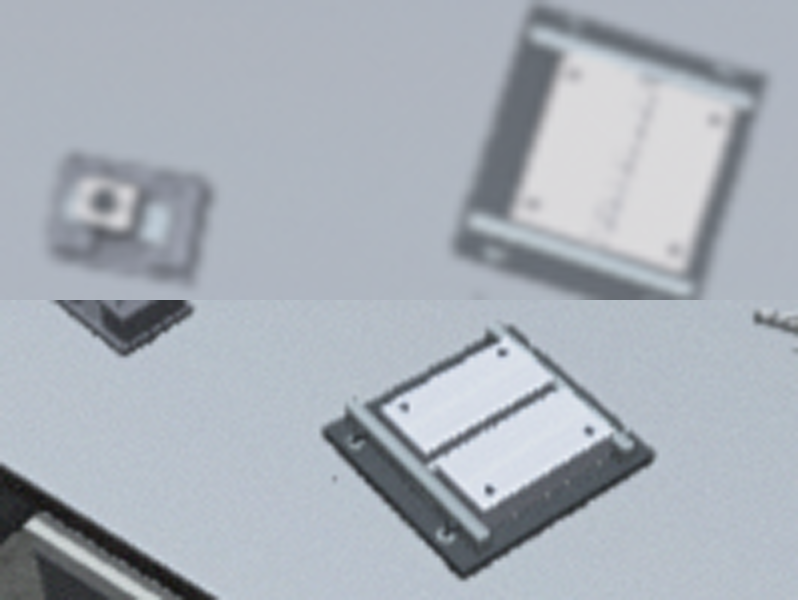

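The zoom shows the gauge bar along the stand's y, the bed, and the channel as a dashed line from about (655,80) to (600,240) in the top crop. Now I'll fly the wrist camera over the gauge.

Request:
{"api": "apply_moves", "payload": {
  "rows": [
    [-41,-27,7,0],
    [-82,-54,14,0],
    [-122,-81,22,0],
    [-163,-108,30,0],
    [-203,-135,37,0]
  ],
  "hand": 1
}}

```text
time: 0.6
ee_pos: [0.3736, 0.3752, 0.3672]
tcp_rot: [0.192, 0.981, -0.0, -0.0]
force: [0.2, 0.6, 0.1]
finger_gap: 0.0871
finger_force: 0.0
```

Request:
{"api": "apply_moves", "payload": {
  "rows": [
    [-41,-27,7,0],
    [-82,-54,14,0],
    [-122,-81,22,0],
    [-163,-108,30,0],
    [-203,-135,37,0]
  ]
}}

```text
time: 1.1
ee_pos: [0.5106, 0.1737, 0.3303]
tcp_rot: [0.192, 0.981, -0.0, -0.0]
force: [1.1, 0.2, 0.2]
finger_gap: 0.0868
finger_force: 0.0
```

Request:
{"api": "apply_moves", "payload": {
  "rows": [
    [0,0,0,-5],
    [0,0,0,-5],
    [0,0,0,-5]
  ]
}}

```text
time: 1.4
ee_pos: [0.5095, 0.1765, 0.3306]
tcp_rot: [0.15, 0.989, 0.0, -0.0]
force: [1.0, 0.9, -0.2]
finger_gap: 0.0873
finger_force: 0.0
```

```bash
python3 - <<'E'
from h import *
import pickle
s=bot.state();a=vision.read_camera("wrist");cv2.imwrite("pics/w1.png",a);pickle.dump(s,open("w1.pkl","wb"))
print(s["time"],s["ee_pos"],s["tcp_rot"],s["force"])
E
```

```text
1.4 [0.50948642 0.17651835 0.33057306] [ 1.49682916e-01  9.88733991e-01  1.48667752e-04 -3.13097212e-04] [ 0.9983806   0.90942307 -0.17380048]
```

View pics/w1.png

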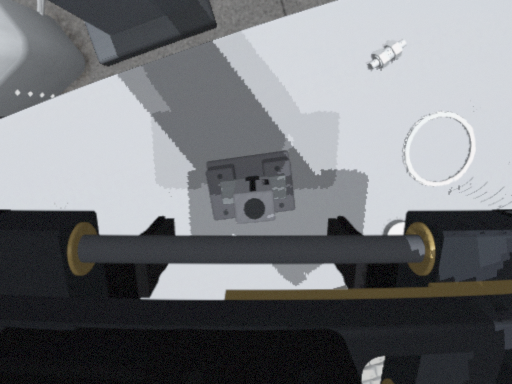

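The wrist view shows the gauge knob at (254,208). Bar and stand foot are tilted about 7° in the image, and the scale faces up. I'll align the yaw and take a second, displaced view.

Request:
{"api": "apply_moves", "payload": {
  "rows": [
    [-20,0,0,-7],
    [-40,0,0,-7],
    [-40,0,0,-7],
    [-40,0,0,-7]
  ]
}}

```text
time: 1.85
ee_pos: [0.5477, 0.1648, 0.3306]
tcp_rot: [0.089, 0.996, 0.0, -0.0]
force: [-0.9, 0.5, -0.6]
finger_gap: 0.0871
finger_force: 0.0
```

```bash
python3 - <<'E'
from h import *
import pickle
s=bot.state();a=vision.read_camera("wrist");cv2.imwrite("pics/w2.png",a);pickle.dump(s,open("w2.pkl","wb"))
print(s["time"],s["ee_pos"],s["tcp_rot"])
b=cv2.imread("pics/w1.png")
# knob: dark round blob
for n,i in(("w1",b),("w2",a)):
    g=cv2.cvtColor(i,cv2.COLOR_BGR2GRAY)
    print(n,cv2.HoughCircles(cv2.GaussianBlur(g[100:300],(3,3),0),cv2.HOUGH_GRADIENT,1,30,param1=100,param2=12,minRadius=6,maxRadius=16))
z=lambda i,x,y:cv2.resize(i[y:y+100,x:x+133],None,fx=3,fy=3,interpolation=cv2.INTER_CUBIC)
c=cv2.resize(a[:230],(798,359))
cv2.imwrite("pics/z2.png",np.vstack([np.hstack([z(b,190,135),z(a,190,110)]),z(a,190,110)[:0].repeat(2,1),c[:290]]))
E
```

```text
1.85 [0.54765771 0.16483203 0.33060995] [ 8.85984752e-02  9.96067390e-01  9.29390882e-05 -2.38985856e-04]
w1 [[[421.5 164.5  11. ]
  [ 83.5 132.5  10.9]
  [253.5 108.5   9.6]
  [402.5 137.5  15.4]
  [458.5  35.5  15.4]
  [ 80.5 165.5   9.6]
  [214.5  75.5   9.4]]]
w2 [[[399.5 117.5  13.2]
  [261.5  54.5  10.5]
  [421.5 163.5  11.8]
  [ 83.5 132.5  10.9]
  [ 60.5  70.5   9.6]
  [ 79.5 162.5  13. ]
  [430.5  20.5  14.3]
  [465.5  41.5  15.4]
  [287.5  27.5   8.2]]]
```

View pics/z2.png

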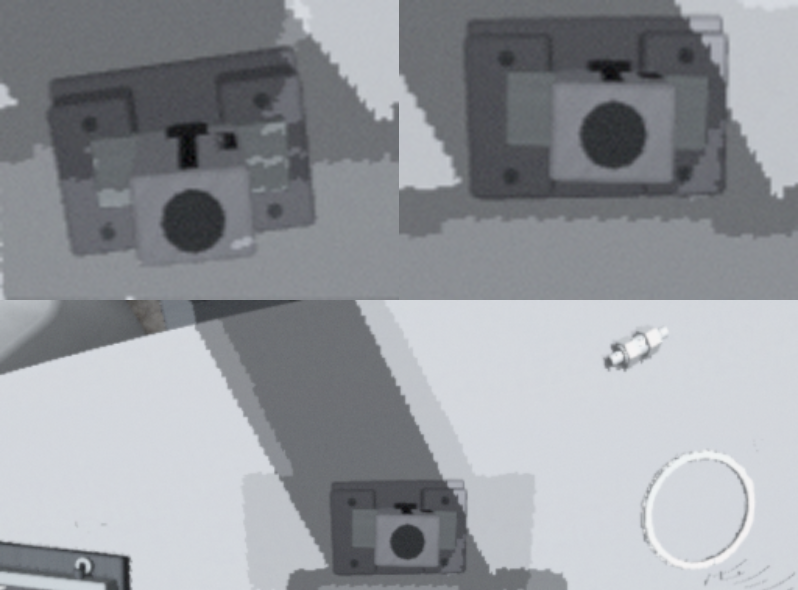

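The crops show knob, block-top screw holes and foot corners in both views. I'll triangulate them.

```bash
python3 - <<'E'
from h import *
import pickle
s1,s2=[pickle.load(open(f"w{i}.pkl","rb")) for i in(1,2)]
C=[cam("wrist",s1),cam("wrist",s2)]
o1=lambda p:(190+p[0]/3,135+p[1]/3)
o2=lambda p:(190+(p[0]-399)/3,110+p[1]/3)
P={"knob":((193,221),(613,135)),"hTL":((90,125),(506,58)),"hTR":((262,101),(686,55)),"hBL":((108,232),(511,176)),"hBR":((275,211),(683,175)),
"fTL":((50,80),(467,20)),"fBL":((75,254),(472,197)),"fBR":((315,222),(724,193)),"fTR":((295,45),(722,17))}
R=Ro.from_quat(s2["tcp_rot"]).as_matrix()
for k,(a,b) in P.items():
    X=tri(C,[o1(a),o2(b)]);print(k,X.round(4),"tool",(R.T@(X-s2["ee_pos"])*1000).round(1))
f=lambda ks,z:np.mean([plane(C[i],[o(P[k][i]) for k in ks],z).mean(0) for i,o in((0,o1),(1,o2))],0)
for n,ks,z in(("knob",["knob"],.1),("holes",["hTL","hTR","hBL","hBR"],.032),("foot",["fTL","fTR","fBL","fBR"],.008)):
    X=f(ks,z);print(n,X.round(4),(R.T@(X-s2["ee_pos"])*1000).round(1))
for a,b in(("hTL","hTR"),("hBL","hBR")):
    d=[plane(C[i],[o(P[k][i]) for k in(a,b)],.032) for i,o in((0,o1),(1,o2))]
    print([np.degrees(np.arctan2(*(q[1]-q[0])[1::-1])).round(2) for q in d])
print(np.degrees(np.arctan2(R[1,1],R[0,1])))
E
```

```text
knob [0.5104 0.1796 0.0993] tool [ 39.2   8.  231.4]
hTL [0.4901 0.1531 0.0357] tool [ 54.4 -21.8 295. ]
hTR [0.4986 0.206  0.0358] tool [ 55.4  31.8 294.8]
hBL [0.5258 0.147  0.0318] tool [ 18.2 -21.4 298.8]
hBR [0.5354 0.2002 0.0299] tool [ 18.1  32.6 300.7]
fTL [0.4763 0.1398 0.0024] tool [ 65.6 -37.3 328.2]
fBL [0.5311 0.1332 0.027 ] tool [ 10.6 -34.1 303.6]
fBR [0.5435 0.212  0.0285] tool [ 12.3  45.6 302.1]
fTR [ 0.4902  0.2237 -0.0015] tool [ 66.8  47.7 332.1]
knob [0.5102 0.1797 0.1   ] [ 39.4   7.9 230.6]
holes [0.5125 0.1765 0.032 ] [ 36.5   5.3 298.6]
foot [0.5125 0.1766 0.008 ] [ 36.5   5.4 322.6]
[np.float64(80.87), np.float64(80.83)]
[np.float64(80.3), np.float64(80.21)]
79.83403059658488
```

Knob height triangulates to 0.099 against 0.100 nominal. Now the grasp.

Request:
{"api": "apply_moves", "payload": {
  "rows": [
    [20,4,10,1],
    [39,8,25,1.5],
    [39,8,55,1.5],
    [39,8,85,1.5],
    [39,8,97,1.5]
  ]
}}

```text
time: 2.4
ee_pos: [0.5094, 0.1792, 0.2315]
tcp_rot: [0.101, 0.995, -0.001, -0.002]
force: [0.2, -0.5, 0.6]
finger_gap: 0.0871
finger_force: 0.0
```

Request:
{"api": "apply_moves", "payload": {
  "rows": [
    [0,0,0,0],
    [0,0,0,0],
    [0,0,0,0],
    [0,0,0,0],
    [0,0,0,0]
  ],
  "hand": -1
}}

```text
time: 2.9
ee_pos: [0.5114, 0.1786, 0.2345]
tcp_rot: [0.102, 0.995, 0.0, 0.001]
force: [-1.0, 0.2, -0.6]
finger_gap: 0.055
finger_force: 0.0
```

Request:
{"api": "apply_moves", "payload": {
  "rows": [
    [0,0,0,0],
    [0,0,0,0],
    [0,0,0,0]
  ]
}}

```text
time: 3.2
ee_pos: [0.5112, 0.1786, 0.2338]
tcp_rot: [0.102, 0.995, 0.0, 0.0]
force: [-0.0, 0.6, 0.6]
finger_gap: 0.031
finger_force: 0.0
```

Request:
{"api": "apply_moves", "payload": {
  "rows": [
    [0,0,0,0],
    [0,0,0,0],
    [0,0,0,0]
  ]
}}

```text
time: 3.5
ee_pos: [0.5112, 0.1786, 0.2338]
tcp_rot: [0.102, 0.995, 0.0, -0.0]
force: [0.2, -0.7, 0.2]
finger_gap: 0.03
finger_force: 30.0
```

```bash
python3 - <<'E'
from h import *
s=bot.state();print(s["time"],s["ee_pos"],s["tcp_rot"],s["force"],s["moment"],s["finger_gap"],s["finger_force"])
E
```

```text
3.5 [0.51116035 0.17860081 0.23375492] [ 1.01594721e-01  9.94825870e-01  3.65303623e-05 -2.01728471e-06] [ 0.19086731 -0.66225605  0.15211761] [ 0.03187763  0.01960685 -0.06914202] 0.029955604772949295 29.99123028712347
```

Gripped (gap 30.0 mm, 30 N). I'll lift and fly to a view point over the bed.

Request:
{"api": "apply_moves", "payload": {
  "rows": [
    [0,0,-10,0],
    [0,0,-30,0],
    [0,0,-55,0],
    [0,0,-80,0],
    [0,0,-100,0]
  ]
}}

```text
time: 4.0
ee_pos: [0.5111, 0.1785, 0.3357]
tcp_rot: [0.102, 0.995, 0.0, 0.0]
force: [0.7, -0.6, -1.7]
finger_gap: 0.0297
finger_force: 30.0
```

Request:
{"api": "apply_moves", "payload": {
  "rows": [
    [-15,-28,0,1],
    [-35,-66,0,3],
    [-55,-104,0,5],
    [-75,-142,0,7],
    [-95,-180,0,8]
  ]
}}

```text
time: 4.5
ee_pos: [0.5678, -0.0186, 0.3343]
tcp_rot: [0.171, 0.985, 0.0, 0.0]
force: [0.6, -0.2, -2.3]
finger_gap: 0.03
finger_force: 30.0
```

```bash
python3 - <<'E'
from h import *
s=bot.state();print(s["time"],s["ee_pos"],s["tcp_rot"],s["finger_gap"],s["force"],s["moment"])
R=Ro.from_quat(s["tcp_rot"]).as_matrix();print(R.T@(np.array([.597,-.12,.334])-s["ee_pos"]))
E
```

```text
4.5 [ 0.56782104 -0.01857307  0.33428964] [1.71294916e-01 9.85219787e-01 1.49618003e-04 2.77025265e-05] 0.030016390259866237 [ 0.56987808 -0.21531714 -2.33278898] [ 0.08098835 -0.10267539  0.02060918]
[-0.06170088 -0.08562622  0.00026379]
```

Request:
{"api": "apply_moves", "payload": {
  "rows": [
    [-20,-28,0,1],
    [-45,-62,0,1],
    [-62,-86,0,1],
    [-62,-86,0,1],
    [-62,-86,0,1]
  ]
}}

```text
time: 5.0
ee_pos: [0.5971, -0.1192, 0.3338]
tcp_rot: [0.18, 0.984, 0.0, -0.0]
force: [-0.2, 0.7, -2.5]
finger_gap: 0.0294
finger_force: 30.0
```

```bash
python3 - <<'E'
from h import *
import pickle
s=bot.state();a=vision.read_camera("wrist");cv2.imwrite("pics/w3.png",a);pickle.dump(s,open("w3.pkl","wb"))
print(s["time"],s["ee_pos"],s["tcp_rot"])
cv2.imwrite("pics/w3z.png",cv2.resize(a[:290],(800,453),interpolation=cv2.INTER_CUBIC))
E
```

```text
5.0 [ 0.59707876 -0.11923213  0.33376032] [ 1.80059890e-01  9.83655593e-01  6.08304751e-05 -3.27397717e-04]
```

View pics/w3z.png

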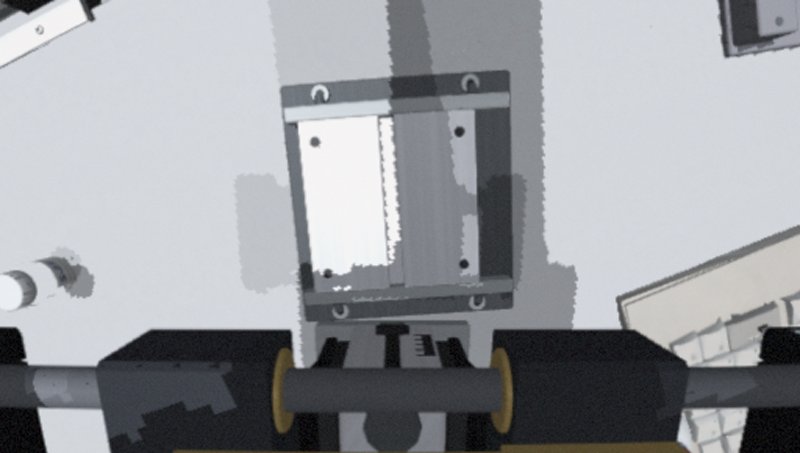

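The view shows the bed with corners (283,88), (510,71), (512,306) and (305,319). The channel strip runs from (386,117) to (398,285) in the zoomed crop.

```bash
python3 - <<'E'
from h import *
import pickle
s=pickle.load(open("w3.pkl","rb"));C=cam("wrist",s);R=Ro.from_quat(s["tcp_rot"]).as_matrix()
k=800/512
B=plane(C,np.array([(283,88),(510,71),(512,306),(305,319)])/k,.010)
N=plane(C,np.array([(386.5,117),(397,285)])/k,.034)
H=plane(C,np.array([(315,142),(459,132),(464,264),(328,273)])/k,.034)
print(B.round(4),N.round(4),H.round(4));print("bed c",B.mean(0),"holes c",H.mean(0))
d=N[0]-N[1];print("ch len",np.linalg.norm(d),"ang",np.degrees(np.arctan2(d[1],d[0])))
for M in(B,H):
  for a,b in((0,1),(3,2),(3,0),(2,1)):
    d=M[b]-M[a];print(np.linalg.norm(d).round(4),np.degrees(np.arctan2(d[1],d[0])).round(2))
print("tool y",np.degrees(np.arctan2(R[1,1],R[0,1])))
for X in(B.mean(0),H.mean(0),N.mean(0)):print((R.T@(X-s["ee_pos"])*1000).round(1))
# top camera cross-check
t=cam("top");M=plane(t,np.array([(175+655/6,176+80/6),(175+600/6,176+240/6)]),.034);print("top ch",M.round(4))
E
```

```text
[[ 0.4594 -0.1373  0.01  ]
 [ 0.4988 -0.0053  0.01  ]
 [ 0.639  -0.0488  0.01  ]
 [ 0.5984 -0.1815  0.01  ]] [[ 0.5009 -0.0855  0.034 ]
 [ 0.5935 -0.114   0.034 ]] [[ 0.499  -0.1284  0.034 ]
 [ 0.5229 -0.0499  0.034 ]
 [ 0.5957 -0.0718  0.034 ]
 [ 0.5719 -0.1503  0.034 ]]
bed c [ 0.54890583 -0.09322568  0.01      ] holes c [ 0.54737737 -0.10012832  0.034     ]
ch len 0.09693490565033892 ang 162.90741107119675
0.1377 73.38
0.1388 73.01
0.1459 162.33
0.1467 162.77
0.082 73.08
0.082 73.13
0.0761 163.23
0.076 163.26
tool y 69.25350228808651
[ 54.    7.3 323.8]
[ 53.    0.3 299.8]
[ 53.3   0.5 299.8]
top ch [[ 0.5911 -0.1193  0.034 ]
 [ 0.5008 -0.0901  0.034 ]]
```

The channel is at bed y ≈ −7 mm, with the bed's y axis at 73.1°. I'll go over the plate 12 mm to one side of it.

Request:
{"api": "apply_moves", "payload": {
  "rows": [
    [15,-3,0,-1],
    [35,-8,10,-3],
    [52,-11.5,30,-3.9],
    [52,-11.5,55,-3.9],
    [52,-11.5,66,-3.9]
  ]
}}

```text
time: 5.55
ee_pos: [0.5437, -0.1094, 0.2662]
tcp_rot: [0.145, 0.989, 0.0, -0.001]
force: [-0.4, -0.7, -2.6]
finger_gap: 0.0301
finger_force: 30.0
```

Request:
{"api": "apply_moves", "payload": {
  "rows": [
    [0,0,2,0],
    [0,0,4,0],
    [0,0,5,0],
    [0,0,5,0],
    [0,0,5,0]
  ]
}}

```text
time: 6.05
ee_pos: [0.5448, -0.1112, 0.2633]
tcp_rot: [0.146, 0.989, 0.0, 0.0]
force: [-0.3, 0.2, -1.5]
finger_gap: 0.03
finger_force: 30.0
```

```bash
cat > st.py <<'E'
from h import *
s=bot.state();R=Ro.from_quat(s["tcp_rot"]).as_matrix()
print(s["time"].__round__(2),s["ee_pos"].round(4),s["force"].round(2),"toolF",(R.T@s["force"]).round(2),s["moment"].round(3),s["finger_gap"].round(4),"yaw",np.degrees(np.arctan2(R[1,1],R[0,1])).round(2),"tilt",np.degrees(np.arccos(-R[2,2])).round(2))
d=s["ee_pos"]-np.array([.5472,-.0998,0]);print("tool xy from channel pt",(R.T@d*1000).round(2)[:2])
E
python3 st.py
```

```text
Traceback (most recent call last):
  File "st.py", line 3, in <module>
    print(s["time"].__round__(2),s["ee_pos"].round(4),s["force"].round(2),"toolF",(R.T@s["force"]).round(2),s["moment"].round(3),s["finger_gap"].round(4),"yaw",np.degrees(np.arctan2(R[1,1],R[0,1])).round(2),"tilt",np.degrees(np.arccos(-R[2,2])).round(2))
                                                                                                                                 ^^^^^^^^^^^^^^^^^^^^^
AttributeError: 'float' object has no attribute 'round'
```

Request:
{"api": "apply_moves", "payload": {
  "rows": [
    [0,0,2,0],
    [0,0,4,0],
    [0,0,4.5,0],
    [0,0,4.5,0],
    [0,0,4.5,0]
  ]
}}

```text
time: 6.55
ee_pos: [0.5446, -0.1111, 0.2582]
tcp_rot: [0.146, 0.989, 0.0, -0.0]
force: [0.5, 0.2, -2.5]
finger_gap: 0.03
finger_force: 30.0
```

Request:
{"api": "apply_moves", "payload": {
  "rows": [
    [0,0,0.5,0],
    [0,0,1,0],
    [0,0,1.5,0],
    [0,0,1.5,0],
    [0,0,1.5,0]
  ]
}}

```text
time: 7.05
ee_pos: [0.5445, -0.1111, 0.2567]
tcp_rot: [0.146, 0.989, 0.0, -0.0]
force: [-0.8, 0.3, -2.5]
finger_gap: 0.0298
finger_force: 30.0
```

Request:
{"api": "apply_moves", "payload": {
  "rows": [
    [0,0,0.5,0],
    [0,0,1,0],
    [0,0,1.5,0],
    [0,0,1.5,0],
    [0,0,1.5,0]
  ]
}}

```text
time: 7.55
ee_pos: [0.5446, -0.1112, 0.2554]
tcp_rot: [0.146, 0.989, 0.0, 0.0]
force: [-0.3, -0.0, -1.1]
finger_gap: 0.0298
finger_force: 30.0
```

```bash
sed -i 's/s\["finger_gap"\].round(4)/s["finger_gap"]/' st.py; python3 st.py
```

```text
7.55 [ 0.5446 -0.1112  0.2554] [-0.31 -0.   -1.1 ] toolF [ 0.29 -0.09  1.1 ] [0.057 0.125 0.017] 0.02975038603816753 yaw 73.24 tilt 0.01
tool xy from channel pt [ -0.84 -11.6 ]
```

Request:
{"api": "apply_moves", "payload": {
  "rows": [
    [0,0,0.5,0],
    [0,0,1,0],
    [0,0,1,0],
    [0,0,1,0]
  ]
}}

```text
time: 7.95
ee_pos: [0.5446, -0.1112, 0.2543]
tcp_rot: [0.146, 0.989, 0.0, 0.0]
force: [-0.1, -0.5, 0.3]
finger_gap: 0.0299
finger_force: 30.0
```

Request:
{"api": "apply_moves", "payload": {
  "rows": [
    [0,0,0.5,0],
    [0,0,1,0],
    [0,0,1,0],
    [0,0,1,0]
  ]
}}

```text
time: 8.35
ee_pos: [0.5446, -0.1111, 0.2532]
tcp_rot: [0.146, 0.989, 0.0, 0.0]
force: [-0.2, 0.7, 1.1]
finger_gap: 0.0298
finger_force: 30.0
```

```bash
python3 st.py
```

```text
8.35 [ 0.5446 -0.1111  0.2532] [-0.16  0.69  1.11] toolF [ 0.35  0.61 -1.11] [-0.007 -0.025 -0.051] 0.02976553893156809 yaw 73.24 tilt 0.01
tool xy from channel pt [ -0.82 -11.58]
```

Contact is at TCP z ≈ 0.2556, so the probe is pushed in about 2.4 mm. I'll feel towards +y.

Request:
{"api": "apply_moves", "payload": {
  "rows": [
    [0,1,0,0],
    [0,2,0,0],
    [0,3,0,0],
    [0,4,0,0],
    [0,4,0,0]
  ]
}}

```text
time: 8.85
ee_pos: [0.5458, -0.1069, 0.2533]
tcp_rot: [0.146, 0.989, 0.0, 0.0]
force: [0.0, 0.5, 0.9]
finger_gap: 0.0298
finger_force: 30.0
```

Request:
{"api": "apply_moves", "payload": {
  "rows": [
    [0,1,0,0],
    [0,2,0,0],
    [0,2,0,0]
  ]
}}

```text
time: 9.15
ee_pos: [0.5464, -0.1047, 0.2532]
tcp_rot: [0.145, 0.989, 0.0, 0.0]
force: [0.7, 1.4, -0.3]
finger_gap: 0.0301
finger_force: 30.0
```

Request:
{"api": "apply_moves", "payload": {
  "rows": [
    [0,1,0,0],
    [0,2,0,0],
    [0,2,0,0]
  ]
}}

```text
time: 9.45
ee_pos: [0.5467, -0.1033, 0.2529]
tcp_rot: [0.146, 0.989, 0.0, -0.0]
force: [1.4, 2.3, -2.3]
finger_gap: 0.0298
finger_force: 30.0
```

```bash
python3 st.py
```

```text
9.45 [ 0.5467 -0.1033  0.2529] [ 1.37  2.34 -2.3 ] toolF [-0.63  2.64  2.3 ] [ 0.423 -0.193  0.017] 0.029756486675257775 yaw 73.25 tilt 0.04
tool xy from channel pt [-0.4 -3.5]
```

The force fell at about −4 mm: the probe has dropped in, touching the near edge. I'll keep going in small steps to centre it.

Request:
{"api": "apply_moves", "payload": {
  "rows": [
    [0,0.5,0,0],
    [0,1,0,0],
    [0,1,0,0]
  ]
}}

```text
time: 9.75
ee_pos: [0.547, -0.1027, 0.2531]
tcp_rot: [0.146, 0.989, -0.0, -0.0]
force: [-0.4, 0.4, -2.2]
finger_gap: 0.0297
finger_force: 30.0
```

```bash
python3 st.py
```

```text
9.75 [ 0.547  -0.1027  0.2531] [-0.45  0.42 -2.22] toolF [0.55 0.28 2.22] [ 0.048 -0.018  0.027] 0.02970258878124167 yaw 73.23 tilt 0.02
tool xy from channel pt [-0.6  -2.87]
```

Request:
{"api": "apply_moves", "payload": {
  "rows": [
    [0,0.5,0,0],
    [0,1,0,0],
    [0,1,0,0]
  ]
}}

```text
time: 10.05
ee_pos: [0.5474, -0.1015, 0.2532]
tcp_rot: [0.146, 0.989, 0.0, -0.0]
force: [0.6, -0.1, -2.7]
finger_gap: 0.03
finger_force: 30.0
```

```bash
python3 st.py
```

```text
10.05 [ 0.5474 -0.1015  0.2532] [ 0.61 -0.06 -2.68] toolF [-0.6   0.12  2.68] [0.032 0.003 0.026] 0.03000985555767798 yaw 73.24 tilt 0.0
tool xy from channel pt [-0.72 -1.56]
```

In the channel with no contact force. Now I'll press straight down.

Request:
{"api": "apply_moves", "payload": {
  "rows": [
    [0,0,3,0],
    [0,0,6,0],
    [0,0,9,0],
    [0,0,12,0],
    [0,0,13,0]
  ]
}}

```text
time: 10.55
ee_pos: [0.5474, -0.1016, 0.2401]
tcp_rot: [0.146, 0.989, 0.0, -0.0]
force: [-1.6, 0.2, 1.9]
finger_gap: 0.0298
finger_force: 30.0
```

Request:
{"api": "apply_moves", "payload": {
  "rows": [
    [0,0,1,0],
    [0,0,2,0],
    [0,0,2.5,0],
    [0,0,2.5,0]
  ]
}}

```text
time: 10.95
ee_pos: [0.5475, -0.1016, 0.2378]
tcp_rot: [0.146, 0.989, 0.0, 0.0]
force: [-1.3, -0.4, 3.3]
finger_gap: 0.0294
finger_force: 30.0
```

```bash
python3 st.py
```

```text
10.95 [ 0.5475 -0.1016  0.2378] [-1.3  -0.43  3.31] toolF [ 1.12 -0.78 -3.31] [ 0.042  0.407 -0.002] 0.0293995995377241 yaw 73.24 tilt 0.01
tool xy from channel pt [-0.8  -1.64]
```

Request:
{"api": "apply_moves", "payload": {
  "rows": [
    [0,0,0.5,0],
    [0,0,1,0],
    [0,0,1.5,0],
    [0,0,1.5,0]
  ]
}}

```text
time: 11.35
ee_pos: [0.5475, -0.1016, 0.2362]
tcp_rot: [0.146, 0.989, 0.0, 0.0]
force: [-1.7, 0.2, 3.8]
finger_gap: 0.0299
finger_force: 30.0
```

Request:
{"api": "apply_moves", "payload": {
  "rows": [
    [0,0,0.5,0],
    [0,0,0.5,0],
    [0,0,0.5,0]
  ]
}}

```text
time: 11.65
ee_pos: [0.5474, -0.1016, 0.2358]
tcp_rot: [0.146, 0.989, 0.0, 0.0]
force: [-0.5, 1.0, 4.0]
finger_gap: 0.0299
finger_force: 30.0
```

```bash
python3 st.py
```

```text
11.65 [ 0.5474 -0.1016  0.2358] [-0.48  0.99  3.97] toolF [ 0.74  0.81 -3.97] [0.03  0.434 0.05 ] 0.02990198283234397 yaw 73.23 tilt 0.01
tool xy from channel pt [-0.78 -1.63]
```

Request:
{"api": "apply_moves", "payload": {
  "rows": [
    [0,0,0.5,0],
    [0,0,0.5,0],
    [0,0,0.5,0]
  ]
}}

```text
time: 11.95
ee_pos: [0.5475, -0.1016, 0.2357]
tcp_rot: [0.146, 0.989, 0.0, 0.0]
force: [-4.4, 0.7, 10.7]
finger_gap: 0.0299
finger_force: 30.0
```

```bash
python3 st.py
```

```text
11.95 [ 0.5475 -0.1016  0.2357] [-4.38  0.74 10.71] toolF [  4.41  -0.56 -10.71] [ 0.079  1.061 -0.03 ] 0.029868705453284225 yaw 73.24 tilt 0.02
tool xy from channel pt [-0.85 -1.59]
```

Request:
{"api": "apply_moves", "payload": {
  "rows": [
    [0,0,0.5,0],
    [0,0,0.5,0],
    [0,0,0.5,0]
  ]
}}

```text
time: 12.25
ee_pos: [0.5476, -0.1017, 0.2357]
tcp_rot: [0.146, 0.989, 0.0, 0.0]
force: [-6.7, 0.7, 16.0]
finger_gap: 0.0299
finger_force: 30.0
```

```bash
python3 st.py
```

```text
12.25 [ 0.5476 -0.1017  0.2357] [-6.66  0.68 16.01] toolF [  6.57  -1.27 -16.01] [0.145 1.618 0.   ] 0.02992617918403376 yaw 73.23 tilt 0.03
tool xy from channel pt [-0.94 -1.56]
```

Seated at z = 0.2357 with about 18 N. Holding.

Request:
{"api": "apply_moves", "payload": {
  "rows": [
    [0,0,0,0],
    [0,0,0,0],
    [0,0,0,0],
    [0,0,0,0],
    [0,0,0,0]
  ]
}}

```text
time: 12.75
ee_pos: [0.5475, -0.1017, 0.2357]
tcp_rot: [0.146, 0.989, 0.0, 0.0]
force: [-6.2, 1.6, 15.0]
finger_gap: 0.0299
finger_force: 30.0
```

Request:
{"api": "apply_moves", "payload": {
  "rows": [
    [0,0,0,0],
    [0,0,0,0],
    [0,0,0,0],
    [0,0,0,0],
    [0,0,0,0]
  ]
}}

```text
time: 13.25
ee_pos: [0.5475, -0.1017, 0.2357]
tcp_rot: [0.146, 0.989, 0.0, 0.0]
force: [-6.5, 0.7, 16.0]
finger_gap: 0.0298
finger_force: 30.0
```

```bash
python3 st.py; python3 - <<'E'
from h import *
a=vision.read_camera("scene");b=vision.read_camera("wrist")
cv2.imwrite("pics/seat.png",np.hstack([cv2.resize(a[150:270,200:360],(400,300),interpolation=cv2.INTER_CUBIC),cv2.resize(b[130:290,150:363],(400,300),interpolation=cv2.INTER_CUBIC)]))
E
```

```text
13.25 [ 0.5475 -0.1017  0.2357] [-6.55  0.71 16.01] toolF [  6.47  -1.2  -16.01] [ 0.166  1.612 -0.011] 0.029826274638955774 yaw 73.23 tilt 0.03
tool xy from channel pt [-0.92 -1.56]
```

View pics/seat.png

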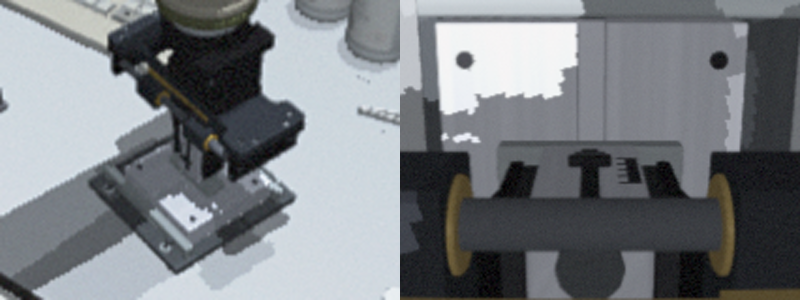

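The base sits flat across the channel, which lies on the gauge's centreline at (593,80). I'll lift and return.

Request:
{"api": "apply_moves", "payload": {
  "rows": [
    [0,0,-5,0],
    [0,0,-20,0],
    [0,0,-45,0],
    [0,0,-75,0],
    [0,0,-100,0]
  ]
}}

```text
time: 13.85
ee_pos: [0.5473, -0.1016, 0.3365]
tcp_rot: [0.146, 0.989, -0.0, 0.0]
force: [-0.0, 0.3, -2.9]
finger_gap: 0.0303
finger_force: 30.0
```

Request:
{"api": "apply_moves", "payload": {
  "rows": [
    [10,22,0,-1],
    [26,58,0,-2],
    [42,94,0,-3],
    [58,130,0,-4],
    [70,156,0,-5.1]
  ]
}}

```text
time: 14.35
ee_pos: [0.5247, 0.0707, 0.3351]
tcp_rot: [0.1, 0.995, 0.0, -0.0]
force: [0.6, -0.4, -2.3]
finger_gap: 0.0301
finger_force: 30.0
```

```bash
cat > back.py <<'E'
from h import *
s=bot.state();R=Ro.from_quat(s["tcp_rot"]).as_matrix()
print(s["ee_pos"],"to go tool mm",(R.T@(np.array([.5112,.1786,.2338])-s["ee_pos"])*1000).round(1),"turn",(np.degrees(np.arctan2(R[1,1],R[0,1]))-78.34).round(2))
E
python3 back.py;python3 st.py
```

```text
[0.52466583 0.07066028 0.3350865 ] to go tool mm [ 34.7 103.  101.4] turn 0.15
14.35 [0.5247 0.0707 0.3351] [ 0.65 -0.41 -2.29] toolF [-0.72 -0.27  2.29] [ 0.041 -0.002 -0.015] 0.03009519315113607 yaw 78.49 tilt 0.04
tool xy from channel pt [ 56.19 162.73]
```

Request:
{"api": "apply_moves", "payload": {
  "rows": [
    [10,30,0,0],
    [20,60,0,0],
    [29,88,0,0],
    [35,103,0,0],
    [35,103,0,0]
  ]
}}

```text
time: 14.85
ee_pos: [0.5111, 0.1787, 0.3349]
tcp_rot: [0.099, 0.995, 0.0, -0.0]
force: [-0.2, 0.1, -2.8]
finger_gap: 0.0297
finger_force: 30.0
```

Request:
{"api": "apply_moves", "payload": {
  "rows": [
    [0,0,20,0],
    [0,0,45,0],
    [0,0,70,0],
    [0,0,85,0],
    [0,0,92,0]
  ]
}}

```text
time: 15.35
ee_pos: [0.5117, 0.1747, 0.2415]
tcp_rot: [0.102, 0.995, -0.001, -0.001]
force: [-0.1, 0.7, -2.4]
finger_gap: 0.0298
finger_force: 30.0
```

Request:
{"api": "apply_moves", "payload": {
  "rows": [
    [0,0,0,0],
    [0,0,2,0],
    [0,0,4,0],
    [0,0,5,0],
    [0,0,5,0]
  ]
}}

```text
time: 15.85
ee_pos: [0.512, 0.176, 0.238]
tcp_rot: [0.102, 0.995, 0.0, 0.0]
force: [0.5, -0.3, -2.3]
finger_gap: 0.0295
finger_force: 30.0
```

```bash
python3 back.py;python3 st.py
```

```text
[0.51198335 0.17595328 0.23798011] to go tool mm [1.3 2.4 4.2] turn 0.0
15.85 [0.512 0.176 0.238] [ 0.5  -0.26 -2.34] toolF [-0.54 -0.16  2.34] [ 0.025 -0.043  0.011] 0.029500058843707298 yaw 78.34 tilt 0.02
tool xy from channel pt [ 90.16 263.02]
```

Request:
{"api": "apply_moves", "payload": {
  "rows": [
    [1.3,2.4,0,0],
    [1.3,2.4,2,0],
    [1.3,2.4,3.5,0],
    [1.3,2.4,4,0],
    [1.3,2.4,4,0]
  ]
}}

```text
time: 16.35
ee_pos: [0.5111, 0.1786, 0.2338]
tcp_rot: [0.102, 0.995, 0.0, -0.0]
force: [-1.2, 0.1, -0.8]
finger_gap: 0.0299
finger_force: 30.0
```

```bash
python3 back.py;python3 st.py
```

```text
[0.51111519 0.17860341 0.23377932] to go tool mm [-0.1  0.  -0. ] turn 0.0
16.35 [0.5111 0.1786 0.2338] [-1.16  0.11 -0.76] toolF [ 1.16 -0.13  0.76] [ 0.067  0.273 -0.02 ] 0.02992643660303931 yaw 78.34 tilt 0.01
tool xy from channel pt [ 91.65 265.39]
```

It is just touching the stand. I'll press down 0.3 mm, release, and back off slightly before retreating.

Request:
{"api": "apply_moves", "payload": {
  "rows": [
    [0,0,0.3,0],
    [0,0,0.3,0]
  ]
}}

```text
time: 16.55
ee_pos: [0.5111, 0.1786, 0.2338]
tcp_rot: [0.102, 0.995, 0.0, -0.0]
force: [-3.3, -0.0, 4.3]
finger_gap: 0.0297
finger_force: 30.0
```

Request:
{"api": "apply_moves", "payload": {
  "rows": [
    [0,0,0,0],
    [0,0,0,0],
    [0,0,0,0],
    [0,0,0,0],
    [0,0,0,0]
  ],
  "hand": 1
}}

```text
time: 17.05
ee_pos: [0.5112, 0.1785, 0.2334]
tcp_rot: [0.102, 0.995, 0.0, 0.0]
force: [-0.5, 0.1, 0.7]
finger_gap: 0.0623
finger_force: 0.0
```

Request:
{"api": "apply_moves", "payload": {
  "rows": [
    [0,0,0,0],
    [0,0,0,0],
    [0,0,0,0],
    [0,0,0,0],
    [0,0,0,0]
  ]
}}

```text
time: 17.55
ee_pos: [0.5112, 0.1786, 0.2334]
tcp_rot: [0.102, 0.995, 0.0, 0.0]
force: [0.8, 0.7, 0.6]
finger_gap: 0.0864
finger_force: 0.0
```

Request:
{"api": "apply_moves", "payload": {
  "rows": [
    [0,0,-15,0],
    [0,0,-40,0],
    [0,0,-65,0],
    [0,0,-85,0],
    [0,0,-97,0]
  ]
}}

```text
time: 18.05
ee_pos: [0.5114, 0.1786, 0.3321]
tcp_rot: [0.102, 0.995, 0.001, 0.001]
force: [0.2, -0.4, -0.2]
finger_gap: 0.0872
finger_force: 0.0
```

Request:
{"api": "apply_moves", "payload": {
  "rows": [
    [-20,0,0,0],
    [-40,0,0,0],
    [-40,0,0,0],
    [-40,0,0,0]
  ]
}}

```text
time: 18.45
ee_pos: [0.5501, 0.1704, 0.3297]
tcp_rot: [0.102, 0.995, -0.0, -0.001]
force: [-0.4, 0.3, 0.0]
finger_gap: 0.0868
finger_force: 0.0
```

```bash
python3 - <<'E'
from h import *
s=bot.state();a=vision.read_camera("wrist");b=vision.read_camera("scene")
print(s["time"],s["ee_pos"],s["finger_gap"])
cv2.imwrite("pics/end.png",np.hstack([cv2.resize(a[100:200,190:323],(399,300),interpolation=cv2.INTER_CUBIC),cv2.resize(b[140:215,140:240],(400,300),interpolation=cv2.INTER_CUBIC)]))
E
```

```text
18.45 [0.55012271 0.17040449 0.32973933] 0.08675344506149896
```

View pics/end.png

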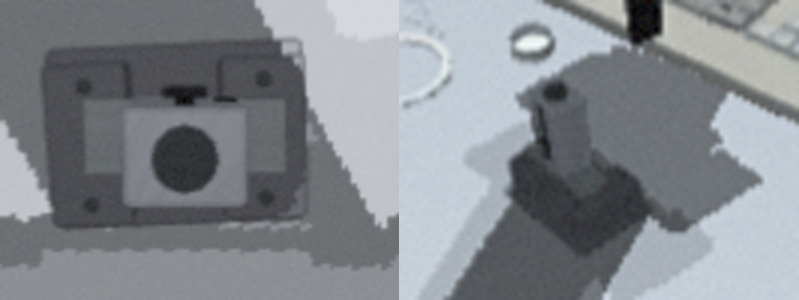

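The gauge stands upright and centred on its stand, with the knob at (184,158) in the crop and the robot clear of it. Handing in.

```bash
python3 -c "
from bench import bot
print(bot.hand_in())"
```

```text
the job is handed in; nothing more can be done
None
```

The probe found the channel, the base was held flat across it for over a second at about 18 N, and the gauge is back upright on its stand and handed in; I did not read the marker or re-check the bystanders in a picture, and no verdict came back.

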